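# Ease the passed case out of the tester's catch tray

## Robot

A 7-joint arm with a two-finger parallel gripper is mounted at the origin on the work surface. World frame = base frame: x ahead of the robot, y to its left, z up, the work surface at z = 0. Lengths are in m, angles in degrees, forces in N, time in s.
With the tool pointing down it reaches from about 0.4 to 0.9 m from the base axis. Payload 5.5 kg.
Tool frame: the origin (TCP) lies between the finger pads; the fingertips stand 11 mm ahead of it and the grasp point (between the pads) lies 8 mm behind it; z points along the fingers, y is the line along which they close (so a half turn about z gives the same grasp; the last joint's range is limited). The gripper opens to 85 mm and grips with 20 to 120 N. Pads are 22 mm wide; open, the fingers measure 114 mm over their backs; the gripper's body (76 mm by 85 mm) begins 54 mm behind the grasp point. The pads swing forward as they close: fully open they stand 13 mm farther back than shut.
Start: joints at [-56.196, 28.699, -24.465, 88.831, 12.651, 65.22, -12.049], TCP at [0.209, 0.616, 0.204] pointing down, gripper open.
Joint ranges: [-164.97, 164.97], [-17.58, 116.51], [-87.97, 89.64], [11.32, 138.91], [-80.73, 260.73], [10.89, 115.49], [-147.41, 147.41]. Speed limits (degrees/s): [147.25, 147.25, 180, 180, 180, 180, 180].

## Interface

Orientations are given as a 3x3 rotation matrix whose columns are the frame's x, y, z axes.
In Python, from rig import robot gives the robot as it stands.
- The arm moves only by the tool move_arm, never from a script. Its arguments are lists of equal length, an entry for each row: "offset": the shift along the world's x, y, z as a fraction of full scale, a list of three; "turn": the turn about the world's z as a fraction of full scale. A call has 1 to 10 rows; each row shifts and turns the commanded pose from where the row before left it; what a row does not reach is not made up. Full scale, the value 1, is 0.025 m for a shift and 0.08 rad for a turn. A row lasts 1/12 s, in which the tool goes at most 41.7 mm and 7.16 degrees, less where a joint would pass 70% of its speed; a pose out of reach is approached as far as the arm can. A call with a number of a shift or a turn outside -1 to 1 is refused whole. A call with a gripper value outside its range is refused whole. "grip" is the closure, from 0 (fully open) to 1 (shut), set as the call begins (left out, the last holds). The fingers move at their own pace and stop on an object; the grip force is fixed at half the most. Time passes only in rows, so rows that do not move let the fingers close. It gives the time, the measured TCP pose, the force, the opening and the grip force at its end, in the units of the state.
- robot.observe(): the state, without advancing time (a new reading comes with each control period).
- robot.capture(name): name is "scene" or "top" or "wrist"; returns the picture (420x560x3 uint8, blue, green, red); there is no depth.
- robot.camera_model(name): a dict with "camera_matrix" (3x3 intrinsics, pixels), "cam_to_world" (4x4, takes a point from camera to world coordinates); the wrist camera has in their place "hand_eye" (4x4, takes a point from camera to tool coordinates, whose origin is the TCP and whose axes are the flange's). Camera axes: x right, y down, z forward; pixel columns grow to the right and rows downward; lengths in m; the calibration is good to about 2 mm. A picture is of the moment at which its call begins: read the wrist's pose just before it. camera_model takes no time and is no camera call.
- robot.hand_in(): hands the job in; it is judged then, once.
The state is a dict: "time_s": time; "joint_pos": joint angles; "dq": joint speeds; "tau": joint torques, N m; "tool_pos": TCP position; "eef_rot": TCP orientation; "force": force on the tool from outside, world axes, zero at the start; "ft_torque": the same for the moment, N m; "gripper_width": finger opening in m; "grip_force": force on a finger pad.
Only numpy, scipy, OpenCV 4.12 (cv2) and the standard library are available. Lean on these libraries where they do the work, as an engineer would, in place of code of your own. Each camera call takes 0.05 s, during which the arm holds its last target. There are 200 camera calls.

## Task

The movement tester has dropped two sealed cases into its two-lane catch tray: slide the blue one along its lane and down into the teal tote until it nudges back the sprung black pad, then let it go so that it lies flat in the tote resting up against the pad. The movement inside is delicate: never press on the blue case with more than 12 N, never pinch it, and move it slowly, without tipping it or sending it skidding. Leave the orange case and the other things on the bench where they are.

Things in the scene. Friction and masses are not known exactly. Their poses are not given: they have to be found in the camera images.
- tester: White tester (housing 250 wide, 170 high, y -520 to -300 mm) with an aluminium catch tray (y -300 to 0, 240 wide, floor 12 mm above the table); fixed. Origin: on the table under the middle of the tray's open end; y points out of the tray to the tote, x across, z up. Two lanes 112 wide centred at x = -59 and +59 mm, between rails 6 thick, tops 24 mm above the table.
- tote: Teal tote at the tray's end, fixed, 270 wide (x), 200 long (y), 6 mm walls 59 high on three sides, open to the tray. Origin: on the table under the middle of its open edge, 1 to 4 mm beyond the tray's end, up to 8 mm aside; y points into the tote, parallel to the tester's y. Floor 7 mm above the table: a case steps down 5 mm.
- pad (a joint): Travel in m of the black sprung pad with a yellow top stripe, which spans the far end of the tote: 0 at rest, grows as it is pushed along the tote's +y, hard stop at 0.020. Spring 300 N/m (6 N at the stop), damped with 20 N s/m; it returns by itself. A touch of a few mm is enough.
- pad_face (a point): Centre of the pad's face that looks to the tray; moves with the pad. At rest 150 mm from the tote's open edge (tote y = 150 mm), 28 mm above the table. The pad is 240 mm wide, 16 mm thick and stands from 11 to 45 mm above the table.
- blue_case: Blue sealed plastic case (passed), 92 wide (x), 110 long (y, along its lane within 0.08 rad), 32 high, about 0.18 kg, loose, round brass movement on top. Origin: centre of its underside. In either lane, its middle 75 to 130 mm from the tray's open end. Squarely against the resting pad its origin is at tote y = 95 mm.
- orange_case: Orange case that failed the test, same size, loose, in the other lane. Origin: centre of its underside. Must stay where it is (within 15 mm).
- yellow_cover: Loose yellow round dust cover, 76 mm across and 40 mm high, on the bench. Origin: centre of its underside. Leave it where it is.
- oil_bottle: Loose small amber jar with a black cap, 44 mm across and 75 mm high. Origin: centre of its underside. Leave it where it is.
- stone: Loose pale dressing stone, 100 x 35 x 14 mm, lying flat. Origin: centre of its underside. Leave it where it is.
There are look-alikes about, which are no part of the job. Of the things like the blue_case, leave any that is pink; of the rest the smaller one is meant.

How it is judged:
By the outcome, as a careful person would: the job done as asked, in the order asked, and still so for the second after the job is handed in, with the robot touching nothing.
It also fails if it takes over 48 s, if anything falls off the work surface, if the arm or the gripper's body presses on something with over 40 N, if the wrist force passes 120 N, or if a joint passes its speed limit or range.

## Working session

There is one attempt and no reset: what is moved stays moved. The work goes in short steps, Python scripts to look and compute and a tool call to move; the robot and the scene stay as the last step left them, time stands still between calls to the robot, and variables do not carry over. Pictures are saved under pics/ and viewed, at most 10 in all, crops included, and the job is handed in when it is done.

Besides the shell and the picture viewer there is one more tool, called after "Request:" as a command line: name --pt "numbers of a row" for each row, then --argument value for the rest. move_arm: Moves the arm, as the interface text tells. Shift numbers are shares of 0.025 m and turn numbers shares of 0.08 rad, none past 1 either way. Its arguments: {"type":"object","properties":{"offset":{"type":"array"},"turn":{"type":"array"},"grip":{"type":"number"}},"required":["offset","turn"]}

```bash
mkdir -p pics; ls; python3 - <<'E'
from rig import robot
import cv2,numpy as np
for n in("scene","top"):
    cv2.imwrite(f"pics/{n}0.png",robot.capture(n))
    m=robot.camera_model(n);print(n,np.round(m["camera_matrix"],1).tolist(),np.round(m["cam_to_world"],4).tolist())
o=robot.observe();print(o["time_s"],o["tool_pos"],np.round(o["eef_rot"],3).tolist(),o["force"])
E
```

```text
pics
scene [[457.7, 0.0, 284.3], [0.0, 457.7, 207.8], [0.0, 0.0, 1.0]] [[0.8305, 0.4479, -0.331, 1.0147], [0.557, -0.667, 0.4949, -0.5846], [0.0009, -0.5954, -0.8034, 1.1542], [0.0, 0.0, 0.0, 1.0]]
top [[421.1, 0.0, 273.1], [0.0, 421.1, 207.1], [0.0, 0.0, 1.0]] [[-0.0043, -0.9964, 0.0847, 0.4488], [-1.0, 0.0044, 0.001, 0.071], [-0.0014, -0.0847, -0.9964, 1.2262], [0.0, 0.0, 0.0, 1.0]]
0.1 [0.20846929 0.61497849 0.20286319] [[-0.947, 0.321, -0.001], [0.321, 0.947, -0.002], [0.0, -0.002, -1.0]] [-0.60653689 -0.04368479 -0.48217158]
```

View pics/scene0.png

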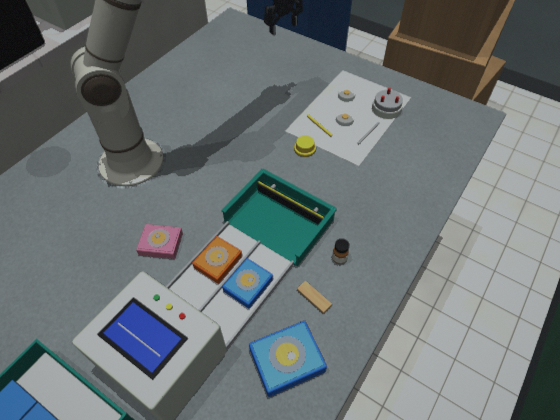

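View pics/top0.png

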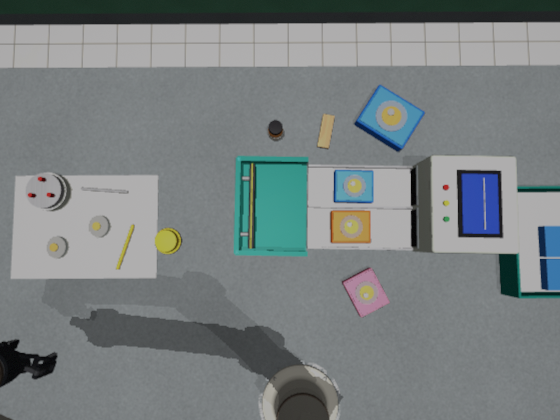

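The top view shows the candidates. The small blue case in the tray's upper lane is at (353,186), and this is the one I want. The large blue case on the bench is at (390,116), too big. The pink one is at (366,291), excluded. The blue items in the second tote at (550,245) are not in the tray. The orange case is at (351,227), the pad at about (251,206), and the tote opens at column ~308.

```bash
cat > h.py <<'E'
import cv2,numpy as np
from rig import robot
def ray(n,uv,z):
    m=robot.camera_model(n);K=np.array(m["camera_matrix"]);T=np.array(m["cam_to_world"])
    uv=np.atleast_2d(uv).astype(float)
    d=(T[:3,:3]@np.linalg.inv(K)@np.c_[uv,np.ones(len(uv))].T).T
    return T[:3,3]+d*((z-T[2,3])/d[:,2])[:,None]
def rects(img,lo,hi,amin=150):
    m=cv2.inRange(cv2.cvtColor(img,cv2.COLOR_BGR2HSV),lo,hi)
    m=cv2.morphologyEx(m,cv2.MORPH_CLOSE,np.ones((3,3)))
    c,_=cv2.findContours(m,cv2.RETR_EXTERNAL,cv2.CHAIN_APPROX_NONE)
    return [cv2.minAreaRect(x) for x in c if cv2.contourArea(x)>amin]
E
python3 - <<'E'
from h import *
im=cv2.imread("pics/top0.png")
def show(nm,lo,hi,z,amin=150):
    for r in rects(im,lo,hi,amin):
        p=ray("top",cv2.boxPoints(r),z)
        print(nm,np.round(r[0]),"ctr",np.round(p.mean(0)[:2],4),"sides",np.round([np.linalg.norm(p[1]-p[0]),np.linalg.norm(p[2]-p[1])],3),"corners",np.round(p[:,:2],3).tolist())
show("blue",(98,150,150),(115,255,255),.044)
show("orange",(5,150,120),(20,255,255),.044)
show("tote",(75,150,40),(92,255,255),.059,800)
show("tray",(0,0,150),(180,40,255),.024,800)
x=im[140:280,220:440];cv2.imwrite("pics/crop.png",cv2.resize(x,None,fx=3.5,fy=3.5,interpolation=cv2.INTER_CUBIC))
E
```

```text
blue [553. 274.] ctr [ 0.3609 -0.7043] sides [0.033 0.08 ] corners [[0.401, -0.69], [0.401, -0.723], [0.321, -0.718], [0.321, -0.685]]
blue [552. 241.] ctr [ 0.4508 -0.707 ] sides [0.039 0.078] corners [[0.49, -0.69], [0.49, -0.729], [0.412, -0.724], [0.412, -0.685]]
blue [480. 203.] ctr [ 0.5588 -0.5109] sides [0.099 0.166] corners [[0.641, -0.463], [0.643, -0.563], [0.477, -0.558], [0.475, -0.46]]
blue [390. 116.] ctr [ 0.8104 -0.2653] sides [0.127 0.152] corners [[0.798, -0.168], [0.906, -0.236], [0.822, -0.363], [0.716, -0.294]]
orange [350. 226.] ctr [ 0.4938 -0.1432] sides [0.107 0.087] corners [[0.538, -0.091], [0.537, -0.197], [0.45, -0.195], [0.451, -0.089]]
tote [271. 205.] ctr [0.5543 0.0788] sides [0.271 0.201] corners [[0.42, 0.179], [0.691, 0.177], [0.688, -0.024], [0.417, -0.018]]
tray [ 84. 225.] ctr [0.5036 0.6129] sides [0.422 0.303] corners [[0.656, 0.829], [0.654, 0.407], [0.351, 0.401], [0.353, 0.814]]
tray [360. 207.] ctr [ 0.5514 -0.1753] sides [0.243 0.301] corners [[0.433, -0.023], [0.676, -0.029], [0.67, -0.33], [0.427, -0.319]]
tray [495. 223.] ctr [ 0.5053 -0.5608] sides [0.37  0.389] corners [[0.7, -0.385], [0.699, -0.755], [0.31, -0.731], [0.312, -0.371]]
tray [279.  45.] ctr [1.0332 0.0519] sides [1.664 0.13 ] corners [[1.098, 0.884], [1.099, -0.78], [0.968, -0.773], [0.968, 0.877]]
```

View pics/crop.png

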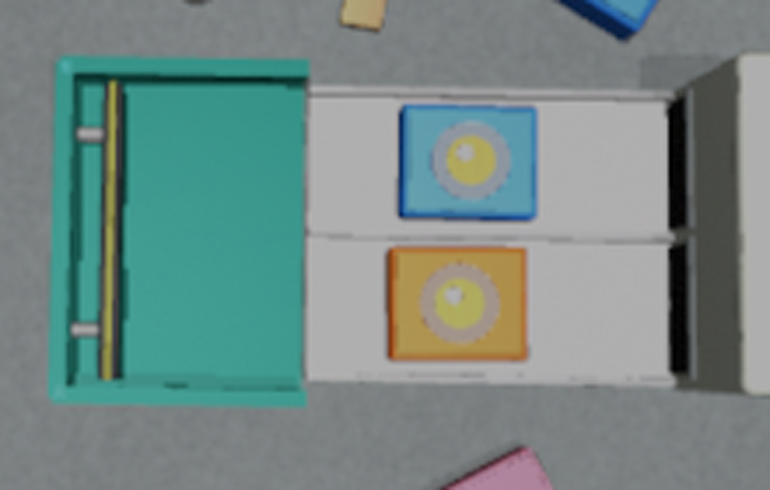

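The crop confirms the choice: the small blue case sits in the +x (upper) lane, about 39x33 px, lying nearly square. The pad stripe is at crop column ~112. Next I'll measure the blue case properly and set it in the tray frame.

```bash
python3 - <<'E'
from h import *
im=cv2.imread("pics/top0.png")
ang=[]
m=np.zeros(im.shape[:2],np.uint8);m[160:212,320:385]=255
im2=cv2.bitwise_and(im,im,mask=m)
for r in rects(im2,(90,80,80),(120,255,255)):
    p=ray("top",cv2.boxPoints(r),.044);print("blue",r,np.round(p[:,:2],4).tolist(),np.round(p.mean(0),4),np.linalg.norm(p[1]-p[0]),np.linalg.norm(p[2]-p[1]))
# pad stripe, z .045
m[:]=0;m[150:260,240:262]=255
for r in rects(cv2.bitwise_and(im,im,mask=m),(20,120,80),(35,255,255),50):
    p=ray("top",cv2.boxPoints(r),.045);print("pad",np.round(p[:,:2],4).tolist())
# rail/lane pixel points from crop
c=lambda u,v:(220+u/3.5,140+v/3.5)
print("rails outer/mid",np.round(ray("top",[c(310,90),c(660,96),c(310,235),c(660,240)],.024)[:,:2],4).tolist())
# scene cross-check
s=cv2.imread("pics/scene0.png");m[:]=0;m[255:312,215:280]=255
for r in rects(cv2.bitwise_and(s,s,mask=m),(90,80,170),(120,255,255)):
    p=ray("scene",cv2.boxPoints(r),.044);print("scene blue",np.round(p[:,:2],4).tolist(),np.round(p.mean(0),4))
E
```

```text
blue ((353.0, 186.0), (32.0, 38.0), 90.0) [[0.6542, -0.1009], [0.6537, -0.2087], [0.5625, -0.2065], [0.5629, -0.0994]] [ 0.6083 -0.1539  0.044 ] 0.1078133900679099 0.09124790650287828
rails outer/mid [[0.6705, -0.0306], [0.6642, -0.3192], [0.5504, -0.0292], [0.545, -0.3155]]
scene blue [[0.5659, -0.2092], [0.5668, -0.0916], [0.6544, -0.1057], [0.6497, -0.2196]] [ 0.6092 -0.1565  0.044 ]
```

Request:
move_arm --pt "0.6 -0.866 0" --pt "0.6 -0.866 0" --pt "0.6 -0.866 0" --pt "0.6 -0.866 0" --pt "0.6 -0.866 0" --pt "0.6 -0.866 0" --pt "0.6 -0.866 0" --pt "0.6 -0.866 0" --pt "0.6 -0.866 0" --pt "0.6 -0.866 0" --turn '[-0.395,-0.395,-0.395,-0.395,-0.395,-0.395,-0.395,-0.395,-0.395,-0.395]' --grip 0.45

```text
time_s: 0.93
tool_pos: [0.359, 0.3976, 0.2035]
eef_rot: [[-0.8, 0.601, -0.001], [0.601, 0.8, -0.001], [0.0, -0.001, -1.0]]
force: [0.6, -0.2, -1.0]
gripper_width: 0.0468
grip_force: 0.0
```

Request:
move_arm --pt "0.6 -0.866 0" --pt "0.6 -0.866 0" --pt "0.6 -0.866 0" --pt "0.6 -0.866 0" --pt "0.6 -0.866 0" --pt "0.6 -0.866 0" --pt "0.6 -0.866 0" --pt "0.6 -0.866 0" --pt "0.6 -0.866 0" --pt "0.6 -0.866 0" --turn '[-0.395,-0.395,-0.395,-0.395,-0.395,-0.395,-0.395,-0.395,-0.395,-0.395]'

```text
time_s: 1.77
tool_pos: [0.5089, 0.1813, 0.2035]
eef_rot: [[-0.573, 0.819, -0.001], [0.819, 0.573, -0.0], [0.0, -0.001, -1.0]]
force: [-0.4, 0.6, -0.5]
gripper_width: 0.047
grip_force: 0.0
```

Request:
move_arm --pt "0.2 -0.866 0" --pt "0.2 -0.866 0" --pt "0.2 -0.866 0" --pt "0.2 -0.866 0" --pt "0.2 -0.866 0" --pt "0.2 -0.866 0" --pt "0.2 -0.866 0" --pt "0.2 -0.866 0" --pt "0.2 -0.866 0" --pt "0.2 -0.866 0" --turn '[-0.395,-0.395,-0.395,-0.395,-0.395,-0.395,-0.395,-0.395,-0.395,-0.395]'

```text
time_s: 2.6
tool_pos: [0.5584, -0.0349, 0.2034]
eef_rot: [[-0.29, 0.957, -0.001], [0.957, 0.29, 0.0], [0.0, -0.001, -1.0]]
force: [0.2, 1.6, -0.3]
gripper_width: 0.0466
grip_force: 0.0
```

Request:
move_arm --pt "0.19 -0.86 0" --pt "0.19 -0.86 0" --pt "0.19 -0.86 0" --pt "0.19 -0.86 0" --pt "0.19 -0.86 0" --pt "0.19 -0.86 0" --pt "0.19 -0.86 0" --pt "0.19 -0.86 0" --pt "0.19 -0.86 0" --pt "0.19 -0.86 0" --turn '[-0.393,-0.393,-0.393,-0.393,-0.393,-0.393,-0.393,-0.393,-0.393,-0.393]'

```text
time_s: 3.43
tool_pos: [0.6062, -0.2505, 0.2035]
eef_rot: [[0.021, 1.0, -0.001], [1.0, -0.021, 0.0], [0.0, -0.001, -1.0]]
force: [0.4, 0.4, -0.0]
gripper_width: 0.0467
grip_force: 0.0
```

Request:
move_arm --pt "0 0 -0.4" --pt "0 0 -0.4" --pt "0 0 -0.4" --pt "0 0 -0.4" --pt "0 0 -0.4" --pt "0 0 -0.4" --pt "0 0 -0.4" --pt "0 0 -0.4" --pt "0 0 -0.2" --pt "0 0 0" --turn '[0,0,0,0,0,0,0,0,0,0]'

```text
time_s: 4.27
tool_pos: [0.6051, -0.2484, 0.117]
eef_rot: [[0.018, 1.0, -0.003], [1.0, -0.018, 0.001], [0.001, -0.003, -1.0]]
force: [-0.1, -0.2, -0.2]
gripper_width: 0.0473
grip_force: 0.0
```

```bash
python3 - <<'E'
from h import *
cv2.imwrite("pics/w1.png",robot.capture("wrist"));cv2.imwrite("pics/s1.png",robot.capture("scene")[200:400,120:330].repeat(3,0).repeat(3,1))
print(robot.observe()["tool_pos"],np.round(robot.observe()["joint_pos"]))
E
```

```text
[ 0.60618313 -0.24894257  0.11876888] [13. 32. 10. 93. -6. 55. 24.]
```

View pics/w1.png

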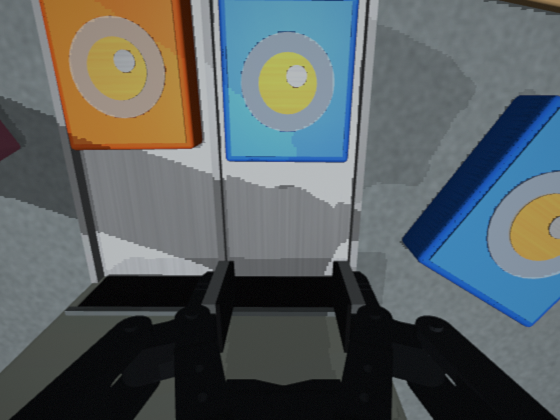

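View pics/s1.png

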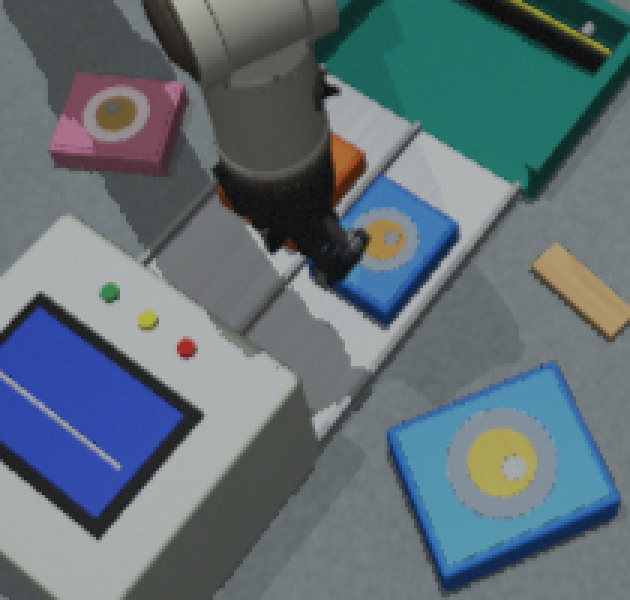

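Wrist view: the lane floor lies between columns 222 and 352, and the fingers are centred at ~285. The blue case's rear edge is at row ~160, well ahead of the fingers. The scene crop shows the gripper in the blue lane, clear of the tester housing.

Request:
move_arm --pt "0 0 -0.4" --pt "0 0 -0.4" --pt "0 0 -0.4" --pt "0 0 -0.4" --pt "0 0 -0.4" --pt "0 0 -0.4" --pt "0 0 -0.4" --pt "0 0 -0.4" --pt "0 0 -0.2" --pt "0 0 0" --turn '[0,0,0,0,0,0,0,0,0,0]'

```text
time_s: 5.2
tool_pos: [0.6049, -0.2485, 0.0319]
eef_rot: [[0.018, 1.0, -0.003], [1.0, -0.018, 0.001], [0.001, -0.003, -1.0]]
force: [0.6, -0.2, -0.5]
gripper_width: 0.0471
grip_force: 0.0
```

```bash
python3 - <<'E'
from h import *
o=robot.observe();im=robot.capture("wrist");m=robot.camera_model("wrist")
T=np.eye(4);T[:3,:3]=o["eef_rot"];T[:3,3]=o["tool_pos"];C=T@np.array(m["hand_eye"]);K=np.array(m["camera_matrix"])
h=cv2.cvtColor(im,cv2.COLOR_BGR2HSV);b=cv2.inRange(h,(90,120,60),(120,255,255));b[:,400:]=0;b[:,:150]=0
ys,xs=np.nonzero(b);print(xs.min(),xs.max(),ys.max())
cv2.imwrite("pics/w2.png",im)
for u in(xs.min()+15,xs.max()-15):
    v=np.nonzero(b[:,u])[0].max()
    d=C[:3,:3]@np.linalg.inv(K)@[u,v,1]
    for z in(.044,.012):print(u,v,z,np.round(C[:3,3]+d*(z-C[2,3])/d[2],4))
print(o["tool_pos"],o["force"],o["time_s"])
E
```

```text
183 397 193
198 188 0.044 [ 0.5625 -0.2083  0.044 ]
198 188 0.012 [ 0.5537 -0.2169  0.012 ]
382 149 0.044 [ 0.6532 -0.1904  0.044 ]
382 149 0.012 [ 0.6626 -0.1955  0.012 ]
[ 0.6049327  -0.24846822  0.03190324] [ 0.60233037 -0.20818224 -0.45327973] 5.2
```

View pics/w2.png

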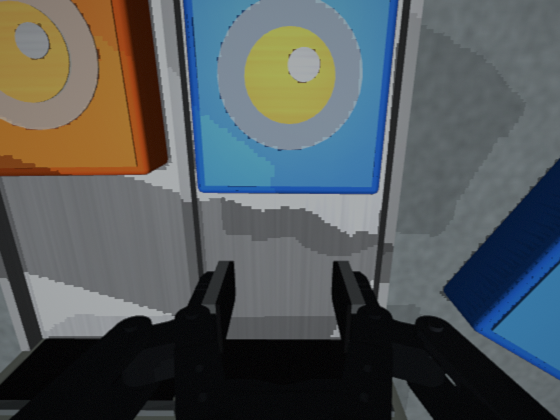

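Wrist view, lowered: the blue rear edge is at row ~190, from column 198 to 382. It lies square, with its face at y≈-0.209, about 28 mm ahead of the fingers. Now a gentle approach and touch.

Request:
move_arm --pt "0 0.15 0" --pt "0 0.2 0" --pt "0 0.2 0" --pt "0.02 0.15 0" --pt "0 0.1 0" --pt "0 0.06 0" --pt "0 0.05 0" --pt "0 0.05 0" --pt "0 0.05 0" --pt "0 0.05 0" --turn '[0,0,0,0,0,0,0,0,0,0]'

```text
time_s: 6.08
tool_pos: [0.6066, -0.2226, 0.0338]
eef_rot: [[0.019, 1.0, -0.0], [1.0, -0.019, -0.0], [-0.0, -0.0, -1.0]]
force: [0.3, 0.1, 0.1]
gripper_width: 0.047
grip_force: 0.0
```

Request:
move_arm --pt "0 0.05 0" --pt "0 0.05 0" --pt "0 0.05 0" --pt "0 0.05 0" --pt "0 0.05 0" --pt "0 0.06 0" --pt "0 0.06 0" --pt "0 0.07 0" --pt "0 0.08 0" --pt "0 0.08 0" --turn '[0,0,0,0,0,0,0,0,0,0]'

```text
time_s: 6.92
tool_pos: [0.6066, -0.2072, 0.0338]
eef_rot: [[0.018, 1.0, 0.0], [1.0, -0.018, 0.0], [0.0, 0.0, -1.0]]
force: [0.1, -0.3, 0.6]
gripper_width: 0.0468
grip_force: 0.0
```

Request:
move_arm --pt "0.002 0.1 -0.012" --pt "0.002 0.1 -0.012" --pt "0.002 0.1 -0.012" --pt "0.002 0.1 -0.012" --pt "0.002 0.1 -0.012" --pt "0.002 0.1 -0.012" --pt "0.002 0.1 -0.012" --pt "0.002 0.1 -0.012" --pt "0.002 0.1 -0.012" --pt "0.002 0.1 -0.012" --turn '[0,0,0,0,0,0,0,0,0,0]'

```text
time_s: 7.75
tool_pos: [0.6071, -0.1822, 0.0308]
eef_rot: [[0.018, 1.0, -0.0], [1.0, -0.018, 0.0], [0.0, -0.0, -1.0]]
force: [-0.2, -0.1, -0.1]
gripper_width: 0.0472
grip_force: 0.0
```

```bash
cat > chk.py <<'E'
from h import *
o=robot.observe();im=robot.capture("wrist");m=robot.camera_model("wrist")
import sys;zt=float(sys.argv[1])
T=np.eye(4);T[:3,:3]=o["eef_rot"];T[:3,3]=o["tool_pos"];C=T@np.array(m["hand_eye"]);K=np.array(m["camera_matrix"])
h=cv2.cvtColor(im,cv2.COLOR_BGR2HSV);b=cv2.inRange(h,(90,100,40),(120,255,255));b[:,420:]=0;b[:,:150]=0
n,l,s,_=cv2.connectedComponentsWithStats(b);i=1+s[1:,4].argmax();b=(l==i)
cols=np.nonzero(b.sum(0)>20)[0];print("cols",cols.min(),cols.max())
P=[]
for u in np.linspace(cols.min()+12,cols.max()-12,5).astype(int):
    v=np.nonzero(b[:,u])[0].max();d=C[:3,:3]@np.linalg.inv(K)@[u,v,1];P.append(C[:3,3]+d*(zt-C[2,3])/d[2])
P=np.array(P);print("rear edge",np.round(P[:,:2],4).tolist());print(o["tool_pos"],o["force"],o["time_s"])
cv2.imwrite(sys.argv[2],im)
E
python3 chk.py .044 pics/w3.png
```

```text
cols 191 384
rear edge [[0.5628, -0.1901], [0.5846, -0.2104], [0.6083, -0.2115], [0.6321, -0.2119], [0.6538, -0.175]]
[ 0.60711601 -0.18216022  0.03075773] [-0.21599926 -0.05156194 -0.14679609] 7.75
```

View pics/w3.png

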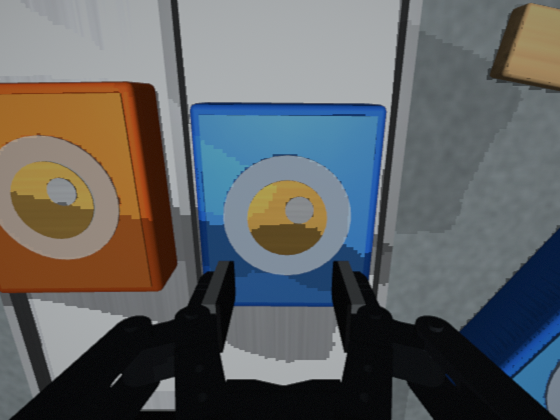

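The wrist view looks odd. The case's rear edge is at row ~305 and the finger tips at row ~262, so the fingers may be over or beside the case. I'll check this with the other cameras before moving again.

```bash
python3 - <<'E'
from h import *
o=robot.observe();m=robot.camera_model("wrist")
H=np.array(m["hand_eye"]);K=np.array(m["camera_matrix"]);print(np.round(H,3).tolist())
T=np.eye(4);T[:3,:3]=o["eef_rot"];T[:3,3]=o["tool_pos"];C=T@H;print("cam",np.round(C[:3,3],3))
for p in([0,.0235,0],[.011,.0235,.011],[-.011,.0235,.011],[0.011,.0235,0],[.011,.0235,-.019]):
    q=np.linalg.inv(H)@np.r_[p,1];q=K@q[:3];print(p,np.round(q[:2]/q[2]))
for v in(103,305):
  for z in(.044,):
    d=C[:3,:3]@np.linalg.inv(K)@[287,v,1];print(v,z,np.round(C[:3,3]+d*(z-C[2,3])/d[2],4))
t=robot.capture("top");s=robot.capture("scene")
a=cv2.resize(t[150:260,300:430],None,fx=3,fy=3);b=cv2.resize(s[190:350,170:320],None,fx=2.6,fy=2.6)
h=max(a.shape[0],b.shape[0]);c=np.zeros((h,a.shape[1]+b.shape[1],3),np.uint8);c[:a.shape[0],:a.shape[1]]=a;c[:b.shape[0],a.shape[1]:]=b
cv2.imwrite("pics/c4.png",c);print(c.shape)
mk=np.zeros(t.shape[:2],np.uint8);mk[160:212,300:385]=255
for r in rects(cv2.bitwise_and(t,t,mask=mk),(90,80,80),(120,255,255)):
    p=ray("top",cv2.boxPoints(r),.044);print("blue top",np.round(p[:,:2],4).tolist())
E
```

```text
[[-0.0, -0.946, -0.324, 0.084], [1.0, 0.0, -0.001, -0.0], [0.001, -0.324, 0.946, -0.171], [0.0, 0.0, 0.0, 1.0]]
cam [ 0.608 -0.098  0.202]
[0, 0.0235, 0] [325. 249.]
[0.011, 0.0235, 0.011] [323. 224.]
[-0.011, 0.0235, 0.011] [322. 257.]
[0.011, 0.0235, 0] [326. 231.]
[0.011, 0.0235, -0.019] [330. 246.]
103 0.044 [ 0.6099 -0.1013  0.044 ]
305 0.044 [ 0.6084 -0.2099  0.044 ]
(416, 780, 3)
blue top [[0.6542, -0.1009], [0.6538, -0.1832], [0.5626, -0.1812], [0.5629, -0.0994]]
```

View pics/c4.png

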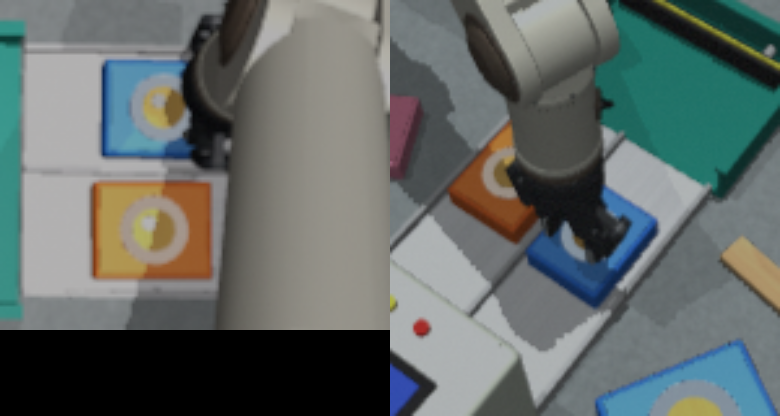

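```bash
python3 - <<'E'
from h import *
o=robot.observe();m=robot.camera_model("wrist")
H=np.array(m["hand_eye"]);K=np.array(m["camera_matrix"]);print(K.tolist(),o["tool_pos"],o["force"])
for u1,u2,v in((235,333,262),(215,352,262),(218,350,300)):
    dep=K[0,0]*.047/(u2-u1);c=np.linalg.inv(K)@[(u1+u2)/2,v,1]*dep;print(u1,u2,v,"tool xyz",np.round((H@np.r_[c,1])[:3],4))
# case width at front/rear edge rows under z=.044
im=cv2.imread("pics/w3.png");h=cv2.cvtColor(im,cv2.COLOR_BGR2HSV);b=cv2.inRange(h,(90,100,40),(120,255,255))
T=np.eye(4);T[:3,:3]=o["eef_rot"];T[:3,3]=o["tool_pos"];C=T@H
for v in(116,150,200):
    c=np.nonzero(b[v,150:420])[0]+150;
    d=[C[:3,:3]@np.linalg.inv(K)@[u,v,1] for u in(c.min(),c.max())];P=[C[:3,3]+x*(.044-C[2,3])/x[2] for x in d];print(v,c.min(),c.max(),"width",P[1][0]-P[0][0])
x=ray("scene",[[253,290]],.044);y=ray("scene",[[253,290]],.02);print(x,y)
w=im[190:420,140:430];cv2.imwrite("pics/w3c.png",cv2.resize(w,None,fx=2.6,fy=2.6,interpolation=cv2.INTER_CUBIC))
E
```

```text
[[328.81622136757886, 0.0, 283.0376429282279], [0.0, 328.81622136757886, 207.5848767257259], [0.0, 0.0, 1.0]] [ 0.6071359  -0.18198483  0.03076857] [-0.1148806   0.31860419  0.26316817]
235 333 262 tool xyz [ 0.0078 -0.     -0.0304]
215 352 262 tool xyz [ 0.0294 -0.0003 -0.0705]
218 350 300 tool xyz [ 0.0145 -0.0001 -0.071 ]
116 190 385 width 0.09035241784688897
150 193 381 width 0.09001718363124989
200 197 376 width 0.09013298402445646
[[ 0.63971345 -0.17363538  0.044     ]] [[ 0.6316081  -0.16475103  0.02      ]]
```

View pics/w3c.png

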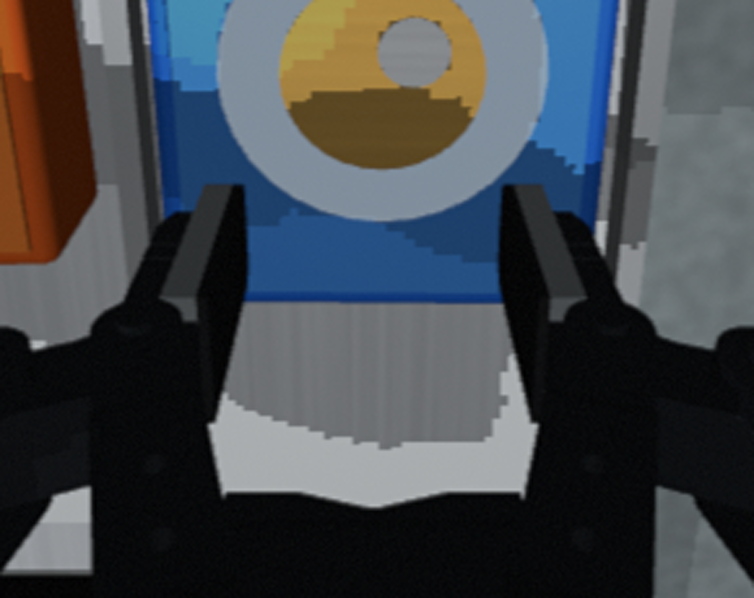

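The enlarged view shows the pad tips (crop (225,185) and (525,185)) overlapping the case top. A pad gap of 47 mm at that pixel spacing puts the tips at z≈0.05–0.06. The partly open fingers passed above the case without touching it: no force, and the case is still at y=-0.210. I'll rise, back out, close further and re-measure the tips.

Request:
move_arm --pt "0 0 0.3" --pt "0 0 0.3" --pt "0 -0.3 0" --pt "0 -0.4 0" --pt "0 -0.4 0" --pt "0 -0.4 0" --pt "0 -0.4 0" --pt "0 -0.4 0" --pt "0 -0.4 0" --pt "0 -0.1 0" --turn '[0,0,0,0,0,0,0,0,0,0]'

```text
time_s: 8.73
tool_pos: [0.6064, -0.2558, 0.0457]
eef_rot: [[0.021, 1.0, -0.0], [1.0, -0.021, -0.002], [-0.002, -0.0, -1.0]]
force: [0.7, 0.0, -0.1]
gripper_width: 0.0467
grip_force: 0.0
```

Request:
move_arm --pt "0 0 0" --pt "0 0 0" --pt "0 0 0" --pt "0 0 0" --turn '[0,0,0,0]' --grip 0.75

```text
time_s: 9.07
tool_pos: [0.6074, -0.2512, 0.0457]
eef_rot: [[0.017, 1.0, -0.0], [1.0, -0.017, 0.001], [0.001, -0.0, -1.0]]
force: [0.4, 0.7, 0.2]
gripper_width: 0.0213
grip_force: 0.0
```

```bash
python3 - <<'E'
from h import *
o=robot.observe();im=robot.capture("wrist");print(o["tool_pos"],o["gripper_width"],o["force"],o["time_s"])
s=robot.capture("scene");cv2.imwrite("pics/w5.png",im);cv2.imwrite("pics/s5.png",s)
a=cv2.resize(im[150:400,170:400],None,fx=2,fy=2);b=cv2.resize(s[230:355,180:280],None,fx=4,fy=4)
c=np.zeros((500,860,3),np.uint8);c[:500,:460]=a;c[:500,460:]=b;cv2.imwrite("pics/c5.png",cv2.resize(c,(800,465)))
E
```

```text
[ 0.60735153 -0.25121045  0.0457397 ] 0.021284322739782244 [0.3873866  0.69222135 0.24692925] 9.0667
```

View pics/c5.png

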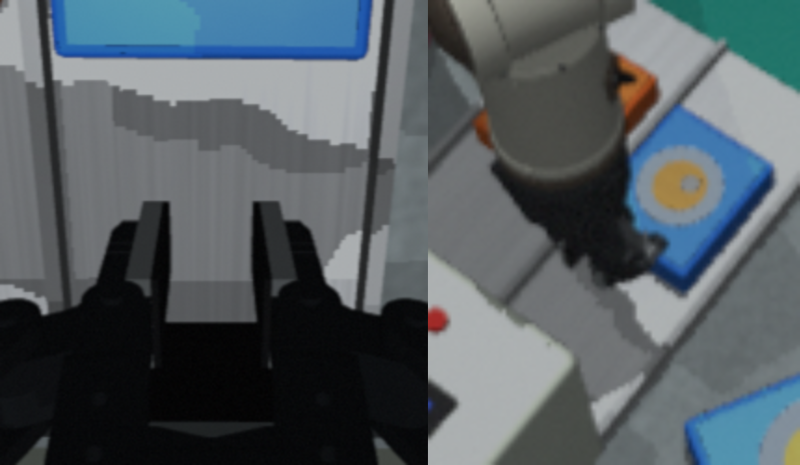

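The wrist crop shows the pad tips at crop (155,202) and (265,202), with a 21 mm gap. The spacing again gives a depth that puts the tips ~30 mm behind the reported TCP. In the scene crop the fingertip is near (660,243). I'll check that against the scene camera.

```bash
python3 - <<'E'
from h import *
for z in(.03,.045,.06,.075,.09):print(z,np.round(ray("scene",[[242.4,295.3],[228.9,306]],z)[:,:2],3).tolist())
m=robot.camera_model("wrist");H=np.array(m["hand_eye"]);K=np.array(m["camera_matrix"])
for u1,u2,v in((170,253,202),(141,282,202)):
    a,b=170+u1/1.86,170+u2/1.86;d=K[0,0]*.0213/(b-a);c=np.linalg.inv(K)@[(a+b)/2,150+v/1.86,1]*d;print(np.round((H@np.r_[c,1])[:3],4))
# ray of tip pixel in tool frame: x at various z
for z in(.011,0,-.01,-.02,-.03,-.04):
    d=H[:3,:3]@np.linalg.inv(K)@[283,150+202/1.86,1];print(z,np.round(H[:3,3]+d*(z-H[2,3])/d[2],4))
E
```

```text
0.03 [[0.621, -0.197], [0.61, -0.241]]
0.045 [[0.626, -0.202], [0.615, -0.246]]
0.06 [[0.631, -0.207], [0.62, -0.25]]
0.075 [[0.636, -0.212], [0.626, -0.255]]
0.09 [[0.642, -0.218], [0.631, -0.26]]
[ 0.0097 -0.0002 -0.0305]
[ 0.0401 -0.0003 -0.0884]
0.011 [-0.0121 -0.0005  0.011 ]
0 [-0.0064 -0.0005  0.    ]
-0.01 [-0.0011 -0.0005 -0.01  ]
-0.02 [ 0.0042 -0.0005 -0.02  ]
-0.03 [ 0.0094 -0.0005 -0.03  ]
-0.04 [ 0.0147 -0.0005 -0.04  ]
```

Request:
move_arm --pt "0 0 -0.2" --pt "0 0 -0.2" --pt "0 0 -0.2" --pt "0 0 -0.1" --pt "0 0 -0.1" --pt "0 0 0" --turn '[0,0,0,0,0,0]'

```text
time_s: 9.67
tool_pos: [0.6065, -0.2522, 0.0248]
eef_rot: [[0.018, 1.0, -0.001], [1.0, -0.018, 0.001], [0.0, -0.001, -1.0]]
force: [-0.5, -0.2, 0.1]
gripper_width: 0.0215
grip_force: 0.0
```

Request:
move_arm --pt "0 0 -0.1" --pt "0 0 -0.1" --pt "0 0 -0.1" --pt "0 0 -0.1" --turn '[0,0,0,0]'

```text
time_s: 10.0
tool_pos: [0.6072, -0.2524, 0.0156]
eef_rot: [[0.018, 1.0, 0.0], [1.0, -0.018, -0.0], [-0.0, 0.0, -1.0]]
force: [0.3, -0.8, -0.4]
gripper_width: 0.0212
grip_force: 0.0
```

No floor contact at TCP z=0.0156, which confirms the tips are higher than the spec suggests. I'll continue down in small steps.

Request:
move_arm --pt "0 0 -0.1" --pt "0 0 -0.1" --pt "0 0 -0.1" --pt "0 0 -0.1" --pt "0 0 0" --turn '[0,0,0,0,0]'

```text
time_s: 10.42
tool_pos: [0.6067, -0.2522, 0.0051]
eef_rot: [[0.018, 1.0, -0.001], [1.0, -0.018, 0.0], [0.0, -0.001, -1.0]]
force: [-0.4, -0.6, 0.2]
gripper_width: 0.0213
grip_force: 0.0
```

Request:
move_arm --pt "0 0 -0.1" --pt "0 0 -0.1" --pt "0 0 -0.06" --pt "0 0 0" --turn '[0,0,0,0]'

```text
time_s: 10.75
tool_pos: [0.6068, -0.2522, -0.0012]
eef_rot: [[0.018, 1.0, -0.001], [1.0, -0.018, 0.0], [0.0, -0.001, -1.0]]
force: [0.7, 0.1, 0.2]
gripper_width: 0.0214
grip_force: 0.0
```

```bash
python3 - <<'E'
from h import *
o=robot.observe();im=robot.capture("wrist");print(o["tool_pos"],o["force"],o["time_s"])
s=robot.capture("scene");cv2.imwrite("pics/s6.png",s)
a=cv2.resize(im[150:400,170:400],None,fx=2,fy=2);b=cv2.resize(s[230:355,180:280],None,fx=4,fy=4)
c=np.zeros((500,860,3),np.uint8);c[:500,:460]=a;c[:500,460:]=b;cv2.imwrite("pics/c6.png",cv2.resize(c,(800,465)))
E
```

```text
[ 0.60678259 -0.25222982 -0.00117046] [0.70289663 0.0724356  0.20997419] 10.75
```

View pics/c6.png

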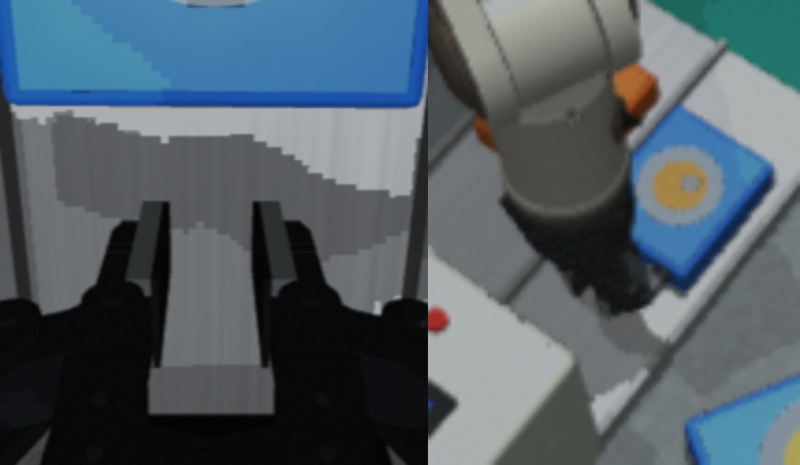

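The wrist crop shows the tips close above the lane floor, the blue rear edge at crop row ~103, and no contact force. That's the end of my picture budget, so I'll work from numbers from here. Next I'll lower a little more, then approach.

Request:
move_arm --pt "0 0 -0.08" --pt "0 0 -0.08" --pt "0 0 -0.08" --pt "0 0 0" --turn '[0,0,0,0]'

```text
time_s: 11.18
tool_pos: [0.6067, -0.2522, -0.0073]
eef_rot: [[0.018, 1.0, -0.001], [1.0, -0.018, 0.0], [0.0, -0.001, -1.0]]
force: [-0.4, 0.2, 0.1]
gripper_width: 0.0213
grip_force: 0.0
```

Request:
move_arm --pt "0 0.15 0" --pt "0 0.2 0" --pt "0 0.2 0" --pt "0.02 0.15 0" --pt "0 0.1 0" --pt "0 0.08 0" --pt "0 0.06 0" --pt "0 0.05 0" --pt "0 0.05 0" --pt "0 0.05 0" --turn '[0,0,0,0,0,0,0,0,0,0]'

```text
time_s: 12.02
tool_pos: [0.6076, -0.2253, -0.0067]
eef_rot: [[0.019, 1.0, 0.0], [1.0, -0.019, -0.0], [-0.0, 0.0, -1.0]]
force: [0.2, 0.1, 0.3]
gripper_width: 0.0215
grip_force: 0.0
```

Request:
move_arm --pt "0 0.04 0" --pt "0 0.04 0" --pt "0 0.04 0" --pt "0 0.05 0" --pt "0 0.05 0" --pt "0 0.06 0" --pt "0 0.06 0" --pt "0 0.06 0" --pt "0 0.06 0" --pt "0 0.06 0" --turn '[0,0,0,0,0,0,0,0,0,0]'

```text
time_s: 12.85
tool_pos: [0.6076, -0.2119, -0.0067]
eef_rot: [[0.018, 1.0, -0.0], [1.0, -0.018, 0.0], [0.0, -0.0, -1.0]]
force: [0.1, -0.8, -0.5]
gripper_width: 0.0215
grip_force: 0.5
```

```bash
cat > top.py <<'E'
from h import *
import sys;z=float(sys.argv[1])
o=robot.observe();print(o["time_s"],np.round(o["tool_pos"],4),np.round(o["force"],2))
t=robot.capture("top");s=robot.capture("scene")
# blue case front (+y) edge in the top view, in columns; lane rows 165..208
h=cv2.inRange(cv2.cvtColor(t,cv2.COLOR_BGR2HSV),(95,110,60),(120,255,255));h[:164]=0;h[214:]=0;h[:,400:]=0;h[:,:235]=0
n,l,st,_=cv2.connectedComponentsWithStats(h)
for i in range(1,n):
    if st[i,4]>80:
        x,y,w,hh,a=st[i];p=ray("top",[[x-.5,y-.5],[x-.5,y+hh-.5],[x+w-.5,y+hh/2]],z)
        print("blue top px",st[i].tolist(),"front y",np.round(p[:,1],4),"x range",np.round(p[:2,0],4))
        ys=[(r,np.nonzero(l[r]==i)[0].min()) for r in range(y+4,y+hh-4)];ys=np.array(ys)
        q=ray("top",np.c_[ys[:,1]-.5,ys[:,0]],z);print("front slope",np.polyfit(q[:,0],q[:,1],1).round(4))
E
python3 top.py .044; python3 chk.py .044 pics/w7.png
```

```text
12.85 [ 0.6076 -0.2119 -0.0067] [ 0.07 -0.82 -0.46]
blue top px [330, 170, 40, 33, 821] front y [-0.0882 -0.0867 -0.2005] x range [0.6557 0.5616]
front slope [-0.0156 -0.078 ]
cols 150 419
rear edge [[0.5628, -0.1555], [0.5823, -0.1989], [0.6078, -0.1993], [0.6332, -0.1998], [0.6538, -0.1496]]
[ 0.60762862 -0.21151418 -0.00671814] [0.49388931 0.20757066 0.50358007] 12.95
```

The case is moving squarely with the fingers, and the pushing force is under 1 N. I'll keep pushing slowly.

Request:
move_arm --pt "0.002 0.07 0" --pt "0.002 0.08 0" --pt "0.002 0.09 0" --pt "0.002 0.1 0" --pt "0.002 0.1 0" --pt "0.002 0.1 0" --pt "0.002 0.1 0" --pt "0.002 0.1 0" --pt "0.002 0.1 0" --pt "0.002 0.1 0" --turn '[0,0,0,0,0,0,0,0,0,0]'

```text
time_s: 13.83
tool_pos: [0.6081, -0.1884, -0.0067]
eef_rot: [[0.018, 1.0, 0.0], [1.0, -0.018, 0.0], [0.0, 0.0, -1.0]]
force: [-0.5, -2.1, -0.4]
gripper_width: 0.0214
grip_force: 0.6
```

Request:
move_arm --pt "0.002 0.1 0" --pt "0.002 0.1 0" --pt "0.002 0.1 0" --pt "0.002 0.1 0" --pt "0.002 0.1 0" --pt "0.002 0.1 0" --pt "0.002 0.1 0" --pt "0.002 0.1 0" --pt "0.002 0.1 0" --pt "0.002 0.1 0" --turn '[0,0,0,0,0,0,0,0,0,0]'

```text
time_s: 14.67
tool_pos: [0.6086, -0.1634, -0.0067]
eef_rot: [[0.018, 1.0, 0.0], [1.0, -0.018, -0.0], [0.0, 0.0, -1.0]]
force: [1.2, -1.5, 1.0]
gripper_width: 0.0215
grip_force: 0.7
```

Request:
move_arm --pt "0.002 0.1 0" --pt "0.002 0.1 0" --pt "0.002 0.1 0" --pt "0.002 0.1 0" --pt "0.002 0.1 0" --pt "0.002 0.1 0" --pt "0.002 0.1 0" --pt "0.002 0.1 0" --pt "0.002 0.1 0" --pt "0.002 0.1 0" --turn '[0,0,0,0,0,0,0,0,0,0]'

```text
time_s: 15.5
tool_pos: [0.6091, -0.1384, -0.0067]
eef_rot: [[0.018, 1.0, -0.0], [1.0, -0.018, 0.0], [0.0, -0.0, -1.0]]
force: [-0.0, -1.7, 0.4]
gripper_width: 0.0214
grip_force: 0.7
```

```bash
python3 top.py .044; python3 chk.py .044 pics/w8.png
```

```text
15.5 [ 0.6091 -0.1384 -0.0067] [-0.02 -1.74  0.37]
blue top px [304, 169, 40, 34, 744] front y [-0.0144 -0.0134 -0.127 ] x range [0.6589 0.5619]
front slope [-0.0104 -0.0076]
cols 150 419
rear edge [[0.5643, -0.0816], [0.5839, -0.125], [0.6093, -0.1255], [0.6347, -0.1259], [0.6553, -0.0757]]
[ 0.60916639 -0.13760847 -0.00670566] [-0.19543054 -0.23502715  0.03240721] 15.6
```

Request:
move_arm --pt "0.002 0.08 0" --pt "0.002 0.08 0" --pt "0.002 0.08 0" --pt "0.002 0.08 0" --pt "0.002 0.08 0" --pt "0.002 0.08 0" --pt "0.002 0.08 0" --pt "0.002 0.08 0" --pt "0.002 0.08 0" --pt "0.002 0.08 0" --turn '[0,0,0,0,0,0,0,0,0,0]'

```text
time_s: 16.48
tool_pos: [0.6096, -0.1184, -0.0067]
eef_rot: [[0.018, 1.0, 0.0], [1.0, -0.018, 0.0], [0.0, 0.0, -1.0]]
force: [0.3, -1.1, -0.1]
gripper_width: 0.0211
grip_force: 0.6
```

Request:
move_arm --pt "0.002 0.08 0" --pt "0.002 0.08 0" --pt "0.002 0.07 0" --pt "0.002 0.06 0" --pt "0.002 0.06 0" --pt "0.002 0.06 0" --pt "0.002 0.06 0" --pt "0.002 0.06 0" --pt "0.002 0.06 0" --pt "0.002 0.06 0" --turn '[0,0,0,0,0,0,0,0,0,0]'

```text
time_s: 17.32
tool_pos: [0.6102, -0.1023, -0.0066]
eef_rot: [[0.018, 1.0, 0.0], [1.0, -0.018, -0.0], [-0.0, 0.0, -1.0]]
force: [1.0, -2.2, 0.3]
gripper_width: 0.0217
grip_force: 0.7
```

Request:
move_arm --pt "0.002 0.06 0" --pt "0.002 0.06 0" --pt "0.002 0.06 0" --pt "0.002 0.06 0" --pt "0.002 0.06 0" --pt "0.002 0.06 0" --pt "0.002 0.06 0" --pt "0.002 0.06 0" --pt "0.002 0.06 0" --pt "0.002 0.06 0" --turn '[0,0,0,0,0,0,0,0,0,0]'

```text
time_s: 18.15
tool_pos: [0.6107, -0.0874, -0.0066]
eef_rot: [[0.018, 1.0, 0.0], [1.0, -0.018, -0.0], [-0.0, 0.0, -1.0]]
force: [0.3, -2.1, 1.3]
gripper_width: 0.0211
grip_force: 1.0
```

```bash
python3 top.py .042; python3 chk.py .042 pics/w9.png
```

```text
18.15 [ 0.6107 -0.0874 -0.0066] [ 0.35 -2.08  1.27]
blue top px [286, 169, 40, 33, 665] front y [ 0.0366  0.0373 -0.0764] x range [0.6595 0.5652]
front slope [-0.0321  0.0541]
cols 150 419
rear edge [[0.5653, -0.0298], [0.585, -0.0754], [0.6108, -0.0759], [0.6367, -0.0764], [0.6577, -0.0268]]
[ 0.61069588 -0.08686484 -0.00666258] [-0.38547481 -1.30379001  0.93432368] 18.25
```

Request:
move_arm --pt "0.002 0.08 0" --pt "0.002 0.08 0" --pt "0.002 0.08 0" --pt "0.002 0.08 0" --pt "0.002 0.08 0" --pt "0.002 0.08 0" --pt "0.002 0.08 0" --pt "0.002 0.08 0" --pt "0.002 0.08 0" --pt "0.002 0.08 0" --turn '[0,0,0,0,0,0,0,0,0,0]'

```text
time_s: 19.13
tool_pos: [0.6111, -0.0672, -0.0067]
eef_rot: [[0.018, 1.0, -0.0], [1.0, -0.018, 0.0], [0.0, -0.0, -1.0]]
force: [0.2, -1.3, -0.8]
gripper_width: 0.0215
grip_force: 0.4
```

Request:
move_arm --pt "0.002 0.08 0" --pt "0.002 0.08 0" --pt "0.002 0.08 0" --pt "0.002 0.08 0" --pt "0.002 0.08 0" --pt "0.002 0.08 0" --pt "0.002 0.08 0" --pt "0.002 0.08 0" --pt "0.002 0.08 0" --pt "0.002 0.07 0" --turn '[0,0,0,0,0,0,0,0,0,0]'

```text
time_s: 19.97
tool_pos: [0.6116, -0.0473, -0.0067]
eef_rot: [[0.018, 1.0, -0.0], [1.0, -0.018, 0.0], [0.0, -0.0, -1.0]]
force: [0.4, -1.4, -0.9]
gripper_width: 0.0211
grip_force: 0.4
```

Request:
move_arm --pt "0.002 0.07 0" --pt "0.002 0.06 0" --pt "0.002 0.06 0" --pt "0.002 0.06 0" --pt "0.002 0.06 0" --pt "0.002 0.06 0" --pt "0.002 0.06 0" --pt "0.002 0.06 0" --pt "0.002 0.07 0" --pt "0.002 0.08 0" --turn '[0,0,0,0,0,0,0,0,0,0]'

```text
time_s: 20.8
tool_pos: [0.6121, -0.0316, -0.0067]
eef_rot: [[0.018, 1.0, -0.0], [1.0, -0.018, -0.0], [-0.0, -0.0, -1.0]]
force: [0.6, -1.1, -0.7]
gripper_width: 0.0214
grip_force: 0.5
```

```bash
python3 top.py .039; python3 chk.py .039 pics/w10.png
```

```text
20.8 [ 0.6121 -0.0316 -0.0067] [ 0.65 -1.14 -0.74]
blue top px [267, 169, 34, 33, 439] front y [ 0.0907  0.091  -0.0058] x range [0.6602 0.5657]
front slope [-0.0029  0.0927]
cols 150 418
rear edge [[0.5679, 0.0414], [0.586, -0.0183], [0.6123, -0.0188], [0.6387, -0.0192], [0.6588, 0.0402]]
[ 0.61220573 -0.03091165 -0.00667228] [ 0.45603351 -0.09232871  0.50393047] 20.9
```

```bash
cat > pad.py <<'E'
from h import *
import sys
def pad(t):
    h=cv2.cvtColor(t,cv2.COLOR_BGR2HSV);m=cv2.inRange(h,(18,90,60),(38,255,255));m[:,265:]=0;m[:,242:242]=0;m[:,:242]=0
    out=[]
    for a,b in((168,200),(208,244)):
        ys,xs=np.nonzero(m[a:b]);out.append((len(xs),*np.round(ray("top",[[xs.min()-.5,(a+b)/2],[xs.mean(),(a+b)/2],[xs.max()+.5,(a+b)/2]],.045)[:,1],4)))
    return out
if __name__=="__main__":
    print("rest",pad(cv2.imread("pics/top0.png")));t=robot.capture("top");cv2.imwrite("pics/tnow.png",t);print("now",pad(t))
    for im in(cv2.imread("pics/top0.png"),t):print(im[185,240:266].tolist())
E
python3 pad.py
```

```text
rest [(71, np.float64(0.1388), np.float64(0.1336), np.float64(0.1303)), (72, np.float64(0.1388), np.float64(0.136), np.float64(0.1332))]
now [(71, np.float64(0.1388), np.float64(0.1336), np.float64(0.1303)), (77, np.float64(0.1416), np.float64(0.1361), np.float64(0.1304))]
[[94, 103, 33], [78, 87, 21], [79, 88, 24], [110, 119, 40], [143, 153, 61], [142, 153, 61], [142, 153, 61], [142, 153, 61], [125, 134, 52], [75, 78, 55], [76, 99, 100], [77, 148, 150], [77, 152, 153], [67, 66, 67], [55, 54, 53], [51, 57, 12], [110, 121, 43], [142, 153, 60], [142, 153, 61], [142, 154, 61], [142, 153, 61], [142, 153, 61], [142, 153, 59], [143, 153, 61], [142, 152, 59], [142, 153, 60]]
[[93, 103, 32], [78, 87, 23], [78, 87, 23], [109, 119, 41], [141, 152, 59], [142, 152, 60], [142, 152, 61], [142, 152, 60], [124, 134, 53], [74, 78, 54], [75, 98, 100], [76, 147, 149], [77, 152, 152], [67, 65, 66], [55, 54, 53], [52, 58, 15], [108, 119, 40], [142, 153, 61], [141, 152, 60], [141, 152, 60], [141, 152, 60], [141, 152, 60], [141, 152, 60], [142, 152, 60], [142, 153, 61], [137, 147, 58]]
```

Request:
move_arm --pt "0.002 0.08 0" --pt "0.002 0.08 0" --pt "0.002 0.08 0" --pt "0.002 0.08 0" --pt "0.002 0.08 0" --pt "0.002 0.08 0" --pt "0.002 0.08 0" --pt "0.002 0.08 0" --pt "0.002 0.08 0" --pt "0.002 0.08 0" --turn '[0,0,0,0,0,0,0,0,0,0]'

```text
time_s: 21.83
tool_pos: [0.6127, -0.0116, -0.0066]
eef_rot: [[0.018, 1.0, 0.0], [1.0, -0.018, -0.0], [-0.0, 0.0, -1.0]]
force: [0.2, -1.1, 1.8]
gripper_width: 0.0213
grip_force: 1.1
```

Request:
move_arm --pt "0.001 0.06 0" --pt "0.001 0.06 0" --pt "0.001 0.06 0" --pt "0.001 0.05 0" --pt "0.001 0.05 0" --pt "0.001 0.05 0" --pt "0.001 0.05 0" --pt "0.001 0.05 0" --pt "0.001 0.05 0" --pt "0.001 0.05 0" --turn '[0,0,0,0,0,0,0,0,0,0]'

```text
time_s: 22.67
tool_pos: [0.613, 0.0016, -0.0066]
eef_rot: [[0.019, 1.0, 0.0], [1.0, -0.019, -0.0], [-0.0, 0.0, -1.0]]
force: [0.6, -2.8, 2.5]
gripper_width: 0.0212
grip_force: 1.5
```

```bash
python3 pad.py|head -2; python3 top.py .039; python3 chk.py .039 pics/w11.png
```

```text
rest [(71, np.float64(0.1388), np.float64(0.1336), np.float64(0.1303)), (72, np.float64(0.1388), np.float64(0.136), np.float64(0.1332))]
now [(71, np.float64(0.1388), np.float64(0.1336), np.float64(0.1303)), (80, np.float64(0.1416), np.float64(0.136), np.float64(0.1304))]
22.7167 [ 0.613   0.002  -0.0066] [-0.15 -3.39  3.88]
blue top px [255, 168, 30, 34, 307] front y [0.1249 0.125  0.0397] x range [0.6633 0.5658]
front slope [-0.0005  0.1253]
cols 150 418
rear edge [[0.5686, 0.074], [0.5868, 0.0142], [0.6131, 0.0137], [0.6394, 0.0132], [0.6595, 0.0735]]
[ 0.61296726  0.00203315 -0.00669059] [ 0.21681435 -2.22579377  0.44795516] 22.8167
```

Request:
move_arm --pt "0.001 0.04 0" --pt "0.001 0.04 0" --pt "0.001 0.04 0" --pt "0.001 0.04 0" --pt "0.001 0.04 0" --pt "0.001 0.04 0" --pt "0.001 0.04 0" --pt "0.001 0.04 0" --pt "0 0 0" --turn '[0,0,0,0,0,0,0,0,0]'

```text
time_s: 23.62
tool_pos: [0.6129, 0.0095, -0.0067]
eef_rot: [[0.018, 1.0, -0.0], [1.0, -0.018, -0.0], [-0.0, -0.0, -1.0]]
force: [-0.1, -3.6, 2.8]
gripper_width: 0.0213
grip_force: 2.1
```

```bash
python3 pad.py|head -2; python3 top.py .039; python3 chk.py .039 pics/w12.png
```

```text
rest [(71, np.float64(0.1388), np.float64(0.1336), np.float64(0.1303)), (72, np.float64(0.1388), np.float64(0.136), np.float64(0.1332))]
now [(76, np.float64(0.1445), np.float64(0.1395), np.float64(0.136)), (81, np.float64(0.1472), np.float64(0.142), np.float64(0.1388))]
23.6667 [ 0.6129  0.0095 -0.0067] [-0.35 -3.99  2.19]
blue top px [252, 168, 29, 34, 277] front y [0.1335 0.1335 0.0511] x range [0.6633 0.5659]
front slope [-0.057   0.1672]
cols 150 418
rear edge [[0.5686, 0.0815], [0.5868, 0.0222], [0.6131, 0.0212], [0.6394, 0.0207], [0.6596, 0.0802]]
[ 0.61290679  0.00949715 -0.00674803] [-1.31368085 -5.79852062  1.93517142] 23.7667
```

The pad has been pushed back ~6 mm at about 4 N. Now a slow retreat so the pad eases back with the case, and then I lift away.

Request:
move_arm --pt "0 -0.04 0" --pt "0 -0.04 0" --pt "0 -0.04 0" --pt "0 -0.04 0" --pt "0 -0.04 0" --pt "0 -0.04 0" --pt "0 -0.04 0" --pt "0 -0.04 0" --pt "0 -0.05 0" --pt "0 -0.06 0" --turn '[0,0,0,0,0,0,0,0,0,0]'

```text
time_s: 24.65
tool_pos: [0.6131, -0.0012, -0.0067]
eef_rot: [[0.018, 1.0, 0.0], [1.0, -0.018, 0.0], [0.0, 0.0, -1.0]]
force: [0.2, 0.1, -0.3]
gripper_width: 0.0213
grip_force: 0.0
```

Request:
move_arm --pt "0 -0.1 0" --pt "0 -0.15 0" --pt "0 -0.2 0" --pt "0 -0.25 0" --pt "0 -0.3 0" --pt "0 -0.3 0" --pt "0 -0.3 0" --pt "0 -0.2 0" --pt "0 -0.1 0" --pt "0 0 0" --turn '[0,0,0,0,0,0,0,0,0,0]'

```text
time_s: 25.48
tool_pos: [0.613, -0.0499, -0.0067]
eef_rot: [[0.02, 1.0, -0.0], [1.0, -0.02, -0.0], [-0.0, -0.0, -1.0]]
force: [0.4, -0.4, 0.1]
gripper_width: 0.0213
grip_force: 0.0
```

```bash
python3 pad.py|head -2; python3 top.py .039; python3 chk.py .039 pics/w13.png
```

```text
rest [(71, np.float64(0.1388), np.float64(0.1336), np.float64(0.1303)), (72, np.float64(0.1388), np.float64(0.136), np.float64(0.1332))]
now [(80, np.float64(0.1417), np.float64(0.138), np.float64(0.1332)), (82, np.float64(0.1444), np.float64(0.1402), np.float64(0.136))]
25.5333 [ 0.6131 -0.0491 -0.0067] [-0.6  -0.31  0.22]
blue top px [253, 168, 39, 34, 500] front y [0.1306 0.1306 0.0198] x range [0.6633 0.5659]
front slope [-1.000e-04  1.307e-01]
cols 150 415
rear edge [[0.5683, 0.021], [0.5908, 0.0199], [0.6134, 0.0195], [0.636, 0.0191], [0.6584, 0.0249]]
[ 0.61309469 -0.04803682 -0.00671884] [-0.45421715  0.03812437 -0.40035693] 25.6333
```

Request:
move_arm --pt "0 -0.1 0.2" --pt "0 0 0.5" --pt "0 0 0.7" --pt "0 0 0.8" --pt "0 0 0.8" --pt "0 0 0.8" --pt "0 0 0.8" --pt "0 0 0.8" --pt "0 0 0.6" --pt "0 0 0.3" --turn '[0,0,0,0,0,0,0,0,0,0]'

```text
time_s: 26.52
tool_pos: [0.6148, -0.0512, 0.1547]
eef_rot: [[0.018, 1.0, 0.005], [1.0, -0.018, -0.0], [0.0, 0.005, -1.0]]
force: [0.2, -0.1, -0.5]
gripper_width: 0.0215
grip_force: 0.0
```

Request:
move_arm --pt "0 0 0" --pt "0 0 0" --pt "0 0 0" --pt "0 0 0" --turn '[0,0,0,0]'

```text
time_s: 26.85
tool_pos: [0.6121, -0.051, 0.1495]
eef_rot: [[0.018, 1.0, -0.002], [1.0, -0.018, 0.0], [0.0, -0.002, -1.0]]
force: [-0.0, -0.3, -0.2]
gripper_width: 0.0214
grip_force: 0.0
```

```bash
python3 pad.py|head -2; python3 top.py .039; python3 - <<'E'
from h import *
# flatness check: case outline sizes in top + scene, orange and others unmoved
s=robot.capture("scene");s0=cv2.imread("pics/scene0.png")
for nm,lo,hi,z in(("orange",(5,150,120),(20,255,255),.044),("blue",(98,100,120),(118,255,255),.039)):
    for n,im in(("now",s),("start",s0)):
        for r in rects(im,lo,hi,250):print(nm,n,np.round(r[0]),np.round(r[1]),np.round(ray("scene",[r[0]],z)[0],3))
E
```

```text
rest [(71, np.float64(0.1388), np.float64(0.1336), np.float64(0.1303)), (72, np.float64(0.1388), np.float64(0.136), np.float64(0.1332))]
now [(80, np.float64(0.1417), np.float64(0.138), np.float64(0.1332)), (79, np.float64(0.1444), np.float64(0.1401), np.float64(0.136))]
26.9 [ 0.6121 -0.0511  0.1495] [ 0.34 -0.4   0.45]
blue top px [253, 168, 39, 34, 531] front y [0.1306 0.1306 0.0198] x range [0.6633 0.5659]
front slope [-1.000e-04  1.307e-01]
orange now [215. 256.] [32. 37.] [ 0.491 -0.149  0.044]
orange start [216. 257.] [30. 40.] [ 0.494 -0.149  0.044]
blue now [ 28. 400.] [56. 39.] [ 0.37  -0.687  0.039]
blue now [286. 355.] [53. 64.] [ 0.809 -0.268  0.039]
blue now [142. 336.] [63. 45.] [ 0.481 -0.429  0.039]
blue now [297. 224.] [29. 33.] [0.619 0.073 0.039]
blue start [ 27. 399.] [55. 39.] [ 0.369 -0.687  0.039]
blue start [286. 355.] [53. 64.] [ 0.81  -0.268  0.039]
blue start [142. 336.] [63. 45.] [ 0.481 -0.429  0.039]
blue start [247. 280.] [32. 41.] [ 0.608 -0.158  0.039]
```

```bash
python3 -c "from rig import robot;print(robot.hand_in())"
```

```text
the job is handed in; nothing more can be done
None
```

I handed the job in at about 27 s: the blue case lies flat in the tote, resting against the pad (pushed back ~6 mm) after a slow push with readings no higher than about 6 N; the orange case hasn't moved, I didn't re-measure the cover, jar or stone, and I viewed 11 pictures, one over the limit of 10.

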